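# Clamp a sauce jar in the crank jar holder

### The job

Stand the red sauce jar upright on the bed of the jar holder, between its two jaws, and let go of it. Then wind the hand crank clockwise by its wooden grip until the jaws hold the jar firmly, so that it can be opened, but stop before the glass is overloaded; let go and leave it clamped. Do not knock the jar or disturb the other things on the table.

Things in the scene. Friction and masses are not known exactly. Their poses are not given: they have to be found in the camera images.
- clamp: The jar holder, fixed to the table: steel base plate 130 (x) x 400 (y) x 12 mm high; origin at the centre of its underside. In its frame: a red gear post 76 x 76 mm, 84 mm high, at y = +140 mm carries the crank; a V-faced back stop is bolted with its face somewhere from y = -129 to -145 mm, so where the jaws bite must be felt at the crank; the driven jaw slides along y between them.
- bed (a point): Point on the plate's upper face (12 mm above the table), in mid-width, 70 mm from the clamp's origin toward the back stop (clamp y = -70 mm): a good place to stand the jar. The bed is flat, free for 35 mm around this point.
- jaw: The driven jaw: a 96 mm wide red block with a slightly springy black shallow-V face, up to 62 mm above the table. Origin at the bottom of the V, which looks to clamp -y at the like back stop. Winding moves it to clamp -y; it bites with its origin at clamp y = -66 to -82 mm. A firm hold is 25 to 75 N of squeeze on the jar (some 17 N per mm past the bite); above 95 N it is overloaded.
- crank (a joint): Angle of the crank (rad), growing clockwise from above; at 0 its arm points to clamp -x. One turn moves the jaw 45 mm. Starts at 0 to 2.5, bites 1.5 to 2.4 turns on, range ends at 19. Steady friction 0.5 N m, 8 N at the grip (less when paused); stays where left. Past the bite each 10 N of squeeze on the jar adds 1.1 N at the grip: stop when it takes some 3 to 8 N more than free winding.
- crank_axis (a point): Point on the crank's vertical axis, at 125 mm above the table; the centre of the grip's circle.
- jar: Closed glass jar of red sauce, 60 mm in diameter, 112 mm high with its white lid, 0.25 to 0.5 kg; origin at the centre of its underside. It starts upright on the table to one side of the jar holder. It is stable; the jaw slides it upright along the bed.
- squeeze: Squeeze bottle of oil (yellow-green, white cap), 56 mm in diameter, 170 mm high, standing on the table to the other side; origin under its centre. Leave alone.
- basil: Basil in a black pot, 98 mm in diameter, 92 mm high, leaves to 200 mm; origin under its centre. Leave alone.
- bowl: Small steel bowl, 124 mm in diameter, 50 mm high; origin under its centre. Leave alone.
- grip: The wooden grip of the crank, an upright cylinder 26 mm in diameter and 50 mm high that spins freely on its pin, 65 mm from the crank's axis. Origin at the centre of its lower end, 110 mm above the table; its top is at 160 mm, a good height to hold it is 138 mm. The steel crank arm lies right below it (top at 107 mm).
Mind the look-alikes: they are no part of the job. Leave any blue or purple look-alike of the jar alone.

How it is judged:
By the outcome, as a careful person would: the job done as asked, in the order asked, and still so for the second after the job is handed in, with the robot touching nothing.
It also fails if it takes over 72 s, if anything falls off the work surface, if the arm or the gripper's body presses on something with over 40 N, if the wrist force passes 120 N, or if a joint passes its speed limit or range.

### The arm

A 6-joint arm with a two-finger parallel gripper is mounted at the origin on the work surface. World frame = base frame: x ahead of the robot, y to its left, z up, the work surface at z = 0. Lengths are in m, angles in degrees, forces in N, time in s.
With the tool pointing down it reaches from about 0.35 to 0.875 m from the base axis. Payload 4.2 kg.
Tool frame: the origin (TCP) lies at the very end of the fingers, on their centre line; the grasp point (between the pads) lies 19 mm behind it; z points along the fingers, y is the line along which they close (so a half turn about z gives the same grasp; the last joint's range is limited). The gripper opens to 87 mm and grips with 3 to 60 N. Pads are 19 mm wide; open, the fingers measure 117 mm over their backs; the gripper's body (75 mm by 190 mm) begins 51 mm behind the grasp point.
Start: joints at [84.889, 22.042, 0.453, 0, -68.411, -14.817], TCP at [0.213, 0.588, 0.223] pointing down, gripper open.
Joint ranges: [-179.83, 179.83], [-69.29, 118.12], [-61.27, 80.66], [-181.25, 117.63], [-171.15, -9.14], [-177.46, 177.46]. Speed limits (degrees/s): [159.86, 159.86, 180, 180, 180, 180].

### API

Orientations are given as a 3x3 rotation matrix whose columns are the frame's x, y, z axes.
In Python, from station import monitor, cams, ticket gives the robot as it stands.
- The arm moves only by the tool drive_tool, never from a script. Its argument "moves" is a list of rows, each an object with "delta_pos": the shift along the tool's x, y, z in mm, a list of three; "turn": the turn about the tool's z in rad; "claw": the opening, from 0 (shut) to 1 (fully open). A call has 1 to 12 rows; each row shifts and turns the commanded pose from where the row before left it, along the tool's axes as they then stand; what a row does not reach is not made up. A row lasts 1/8 s, in which the tool goes at most 62.5 mm and 10.7 degrees, less where a joint would pass 70% of its speed; a pose out of reach is approached as far as the arm can. A call is refused whole if a number of a shift passes 62.5 or a number of a turn 0.188, either way. A call with a gripper value outside its range is refused whole. The fingers move at their own pace and stop on an object; the grip force is fixed at half the most. Time passes only in rows, so rows that do not move let the fingers close. It gives the time, the measured TCP pose, the force, the opening and the grip force at its end, in the units of the state.
- monitor.sense(): the state, without advancing time (a new reading comes with each control period).
- cams.capture(name): name is "side" or "top"; returns a dict with "color" (384x512x3 uint8, red, green, blue), "range_z" (384x512 float32, m along the optical axis (not along the pixel's ray), 0 where there is no reading), "vertical_fov" (degrees; the focal length in pixels is half the picture's height over the tangent of half this angle, whatever the lens; pixels are square), "cx", "cy" (the principal point, pixels), "extrinsics" (4x4, takes a point from camera to world coordinates). Camera axes: x right, y down, z forward; pixel columns grow to the right and rows downward; lengths in m; the calibration is good to about 2 mm. A picture is of the moment at which its call begins.
- ticket.finish_job(): hands the job in; it is judged then, once.
The state is a dict: "time_s": time; "joints": joint angles; "joint_velocities": joint speeds; "effort": joint torques, N m; "tcp_pos": TCP position; "ee_rot": TCP orientation; "wrist_force": force on the tool from outside, world axes, zero at the start; "moment": the same for the moment, N m; "gripper_width": opening from 0.0 (shut) to 1.0 (fully open); "gripper_force": force on a finger pad.
Only numpy, scipy, OpenCV 4.12 (cv2) and the standard library are available. Lean on these libraries where they do the work, as an engineer would, in place of code of your own. Each camera call takes 0.05 s, during which the arm holds its last target. There are 200 camera calls.

## Working session

There is one attempt and no reset: what is moved stays moved. The work goes in short steps, Python scripts to look and compute and a tool call to move; the robot and the scene stay as the last step left them, time stands still between calls to the robot, and variables do not carry over. Pictures are saved under pics/ and viewed, at most 10 in all, crops included, and the job is handed in when it is done.

Besides the shell and the picture viewer there is one more tool, called as name([rows], argument=value, ...), one row to a line, values as JSON. drive_tool: Moves the arm, as the interface text tells. Its arguments: {"type":"object","properties":{"moves":{"type":"array","items":{"type":"object","properties":{"delta_pos":{"type":"array","items":{"type":"number"}},"turn":{"type":"number"},"claw":{"type":"number"}}}}},"required":["moves"]}

```bash
mkdir -p pics; cat > h.py <<'E'
import numpy as np, cv2
from station import monitor, cams, ticket
def cap(n):
    d=cams.capture(n); z=d["range_z"]; h,w=z.shape
    f=h/2/np.tan(np.radians(d["vertical_fov"])/2)
    v,u=np.mgrid[:h,:w]
    P=np.stack([(u-d["cx"])/f*z,(v-d["cy"])/f*z,z,np.ones_like(z)],-1)@d["extrinsics"].T
    P=P[...,:3]; P[z<=0]=np.nan
    return d,P
E
python3 - <<'E'
from h import *
print(monitor.sense())
ims=[]
for n in("side","top"):
    d,P=cap(n); np.savez(n+".npz",c=d["color"],P=P)
    print(n,d["extrinsics"].round(3).tolist(),d["vertical_fov"],d["cx"],d["cy"],np.isfinite(P[...,0]).mean())
    ims.append(d["color"])
    cv2.imwrite(f"pics/{n}0.png",cv2.resize(d["color"][...,::-1],(800,600)))
E
```

```text
{'time_s': 0.0, 'joints': array([ 8.48899389e+01,  2.20911134e+01,  3.79170191e-01, -2.81711588e-02,
       -6.84129004e+01, -1.48171392e+01]), 'joint_velocities': array([-0.02530907, -0.04942057, -0.02610234, -0.00668216, -0.09988518,
       -0.02436953]), 'effort': array([-8.99235511e-04, -3.90668428e+01,  1.87406391e+01,  4.21988457e+00,
        1.10093740e-02, -1.86560987e-04]), 'tcp_pos': array([0.21278984, 0.58700677, 0.22145387]), 'ee_rot': array([[ 9.40064629e-01, -3.40995706e-01, -6.49447501e-04],
       [-3.40996305e-01, -9.40062224e-01, -2.12950712e-03],
       [ 1.15631723e-04,  2.22333352e-03, -9.99997522e-01]]), 'wrist_force': array([ 0.24602597, -0.39462321, -0.07677874]), 'moment': array([ 0.01723913,  0.04103793, -0.010242  ]), 'gripper_force': 0.0, 'gripper_width': 0.9978341222970859}
side [[0.861, -0.313, 0.4, 0.217], [-0.508, -0.556, 0.658, -0.703], [0.017, -0.77, -0.638, 0.757], [0.0, 0.0, 0.0, 1.0]] 57.94156901437266 257.9588276969653 188.79469352903723 0.9960581461588541
top [[-0.01, -0.994, 0.11, 0.487], [-1.0, 0.007, -0.031, -0.03], [0.03, -0.11, -0.993, 1.079], [0.0, 0.0, 0.0, 1.0]] 54.59356154865452 251.65454522813948 193.8378443840302 0.9959564208984375
```

View pics/top0.png

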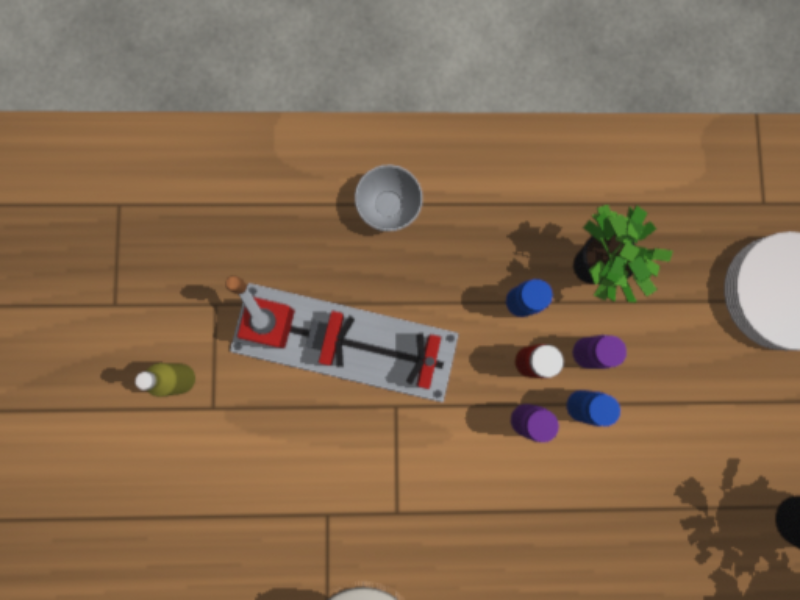

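View pics/side0.png

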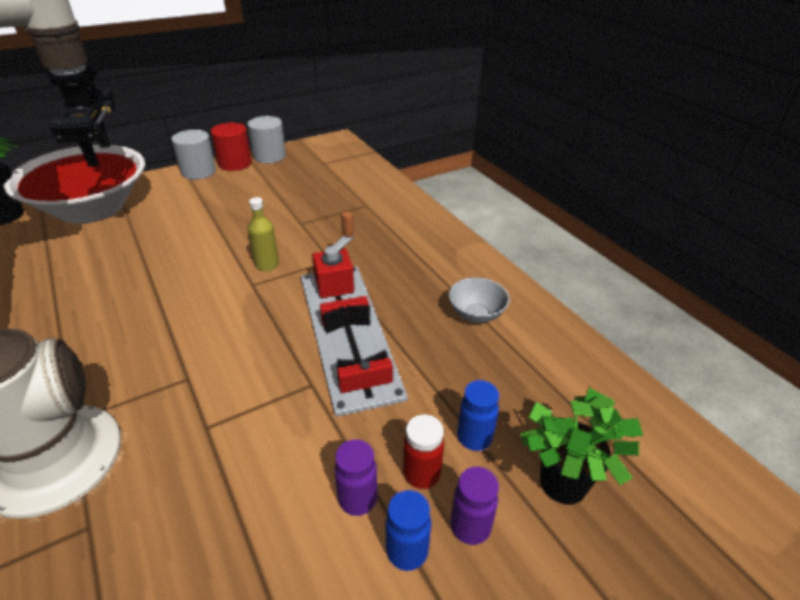

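The top view shows the jar's white lid at (545,360), ringed by blue and purple look-alikes. The clamp runs from the crank post (262,322) to the back stop (430,360), with the grip at (234,284). The side view agrees: lid at (424,433), grip at (347,223). Next I'll measure these.

```bash
cat > m.py <<'E'
from h import *
def comps(n,hsvlo,hsvhi,zmin,zmax,d=None,P=None,amin=25):
    hsv=cv2.cvtColor(d,cv2.COLOR_RGB2HSV)
    m=cv2.inRange(hsv,hsvlo,hsvhi)>0
    with np.errstate(invalid='ignore'): m&=(P[...,2]>zmin)&(P[...,2]<zmax)&(P[...,0]>.25)&(P[...,0]<.95)&(abs(P[...,1])<.5)
    k,l,st,c=cv2.connectedComponentsWithStats(m.astype(np.uint8))
    return [(st[i,4],c[i],P[l==i]) for i in range(1,k) if st[i,4]>=amin]
E
python3 - <<'E'
from m import *
for n in("top","side"):
    q=np.load(n+".npz"); c,P=q["c"],q["P"]
    t=P[...,2]; w=np.isfinite(t)&(P[...,0]>.35)&(P[...,0]<.9)&(abs(P[...,1])<.45)&(abs(t)<.01)
    print(n,"table z",np.median(t[w]))
    for nm,lo,hi,z0,z1 in [("white",(0,0,120),(180,60,255),.09,.14),("blue",(105,120,40),(122,255,255),.09,.13),("purple",(123,80,30),(150,255,255),.09,.13),
      ("grip",(0,60,60),(20,255,255),.13,.18),("gripside",(0,60,60),(20,255,255),.112,.175),("post",(0,150,60),(180,255,255),.078,.09),("jawtop",(0,150,60),(180,255,255),.055,.068),("plate",(0,0,60),(180,60,255),.006,.018)]:
        for a,px,p in comps(n,lo,hi,z0,z1,c,P,8):
            (cx,cy),r=cv2.minEnclosingCircle(p[:,:2].astype(np.float32))
            R=cv2.minAreaRect(p[:,:2].astype(np.float32))
            print(nm,a,px.round(0),"mean",p.mean(0).round(4),"circ",round(cx,4),round(cy,4),round(r,4),"zmax",p[:,2].max().round(3),"zmed",np.median(p[:,2]).round(4),"rect",np.round(R[0],4),np.round(R[1],4),round(R[2],2))
E
```

```text
top table z -0.0004502740181171472
white 193 [163. 198.] mean [0.5835 0.1722 0.1065] circ 0.5892 0.1718 0.0364 zmax 0.111 zmed 0.1067 rect [0.586 0.176] [0.0709 0.0262] 36.59
white 318 [350. 231.] mean [ 0.4954 -0.3145  0.1115] circ 0.4958 -0.3149 0.0265 zmax 0.117 zmed 0.1116 rect [ 0.4955 -0.3142] [0.0504 0.0497] 89.21
blue 331 [342. 188.] mean [ 0.6064 -0.2993  0.1108] circ 0.6069 -0.3005 0.0266 zmax 0.116 zmed 0.1115 rect [ 0.6069 -0.2998] [0.0516 0.0505] 83.9
blue 353 [385. 262.] mean [ 0.414  -0.4044  0.1106] circ 0.4132 -0.4073 0.027 zmax 0.116 zmed 0.1116 rect [ 0.413  -0.4062] [0.0515 0.0496] 55.57
purple 351 [389. 224.] mean [ 0.5106 -0.4203  0.1105] circ 0.5119 -0.423 0.0271 zmax 0.117 zmed 0.1114 rect [ 0.5103 -0.4227] [0.0525 0.0501] 89.34
purple 357 [346. 272.] mean [ 0.3896 -0.3012  0.1108] circ 0.3893 -0.3027 0.0266 zmax 0.116 zmed 0.1114 rect [ 0.389 -0.302] [0.0501 0.0511] 88.8
grip 104 [150. 181.] mean [0.6222 0.1955 0.155 ] circ 0.6233 0.1977 0.0131 zmax 0.164 zmed 0.157 rect [0.623  0.1974] [0.0246 0.0247] 5.11
gripside 122 [150. 182.] mean [0.6217 0.1947 0.1503]
[... 5508 characters left out ...]
[ 0.4947 -0.4419  0.0613] circ 0.501 -0.4356 0.0233 zmax 0.068 zmed 0.0614 rect [ 0.4977 -0.4412] [0.0129 0.0463] 59.83
jawtop 80 [261. 350.] mean [ 0.3996 -0.4261  0.0618] circ 0.4058 -0.417 0.0267 zmax 0.068 zmed 0.0622 rect [ 0.4021 -0.4248] [0.0171 0.0532] 64.58
plate 120 [228. 183.] mean [0.6096 0.1416 0.0143] circ 0.6034 0.1615 0.0558 zmax 0.017 zmed 0.0144 rect [0.6185 0.1472] [0.1113 0.0499] 46.57
plate 1854 [224. 227.] mean [ 0.5061 -0.0329  0.0139] circ 0.5296 0.0275 0.206 zmax 0.018 zmed 0.0139 rect [0.5322 0.0292] [0.399  0.1302] 76.21
plate 195 [305. 195.] mean [ 0.8046 -0.0381  0.0117] circ 0.798 -0.0436 0.0389 zmax 0.018 zmed 0.0116 rect [ 0.8023 -0.0361] [0.049  0.0758] 54.66
```

drive_tool([
  {"delta_pos":[0,0,-6],"turn":0.175,"claw":1},
  {"delta_pos":[0,0,-6],"turn":0.175,"claw":1},
  {"delta_pos":[0,0,-6],"turn":0.175,"claw":1},
  {"delta_pos":[0,0,-6],"turn":0.175,"claw":1},
  {"delta_pos":[0,0,-6],"turn":0.173,"claw":1},
])

```text
time_s: 0.72
tcp_pos: [0.2129, 0.5873, 0.2521]
ee_rot: [[0.337, -0.941, -0.0], [-0.941, -0.337, -0.001], [0.001, 0.001, -1.0]]
wrist_force: [0.8, -0.9, -0.5]
gripper_width: 0.999
gripper_force: 0.0
```

```bash
cat >> h.py <<'E'
def to(*pts,start=None):
    s=monitor.sense(); R=s["ee_rot"]; p=s["tcp_pos"] if start is None else np.array(start)
    y=R[:,1]; print("tcp",s["tcp_pos"].round(4),"t",round(s["time_s"],2),"yaw_y",np.degrees(np.arctan2(y[1],y[0])).round(2),"tilt",R[2,:2].round(4),"F",s["wrist_force"].round(1),"w",s["gripper_width"].round(3),"j",s["joints"].round(0))
    for q in pts:
        d=(np.array(q)-p)*1000@R; print("->",q,d.round(1),"len",np.linalg.norm(d).round(0)); p=np.array(q)
E
python3 - <<'E'
from h import *
to((.52,.2,.25),(.4946,-.3138,.25),(.4946,-.3138,.05))
for n in("top","side"):
    P=np.load(n+".npz")["P"]; c=np.load(n+".npz")["c"]
    m=(P[...,2]>.1)&(c[...,1]>c[...,0]*1.3)&(P[...,0]>.5)&(P[...,1]<-.2)
    print("basil",P[m].min(0),P[m].max(0))
# jar red body radius by height
P=np.load("side.npz")["P"];c=np.load("side.npz")["c"].astype(int)
r=np.hypot(P[...,0]-.4935,P[...,1]+.3132)
for z in range(20,115,8):
    m=(abs(P[...,2]-z/1000)<.004)&(r<.04); print(z,np.median(r[m]).round(4),m.sum())
E
```

```text
Traceback (most recent call last):
  File "h.py", line 12, in to
    y=R[:,1]; print("tcp",s["tcp_pos"].round(4),"t",round(s["time_s"],2),"yaw_y",np.degrees(np.arctan2(y[1],y[0])).round(2),"tilt",R[2,:2].round(4),"F",s["wrist_force"].round(1),"w",s["gripper_width"].round(3),"j",s["joints"].round(0))
                                                                                                                                                                                      ^^^^^^^^^^^^^^^^^^^^^^^^
AttributeError: 'float' object has no attribute 'round'
```

```bash
sed -i 's/s\["gripper_width"\].round(3)/round(s["gripper_width"],3)/' h.py
python3 - <<'E'
from h import *
to((.52,.2,.25),(.4946,-.3138,.25),(.4946,-.3138,.05))
for n in("top","side"):
    P=np.load(n+".npz")["P"]; c=np.load(n+".npz")["c"]
    m=(P[...,2]>.1)&(c[...,1]>c[...,0]*1.3)&(c[...,1]>c[...,2]*1.3)&(P[...,0]>.5)&(P[...,1]<-.2)
    print("basil",P[m].min(0),P[m].max(0))
P=np.load("side.npz")["P"]
r=np.hypot(P[...,0]-.4935,P[...,1]+.3132)
for z in range(20,115,8):
    m=(abs(P[...,2]-z/1000)<.004)&(r<.04); print(z,np.median(r[m]).round(4),m.sum())
E
```

```text
tcp [0.2129 0.5873 0.2521] t 0.72 yaw_y -160.28 tilt [0.001  0.0008] F [ 0.8 -0.9 -0.5] w 0.999 j [ 85.  21.   3.  -0. -72. -65.]
-> (0.52, 0.2, 0.25) [ 468.2 -158.5    2.4] len 494.0
-> (0.4946, -0.3138, 0.25) [475.1 197.3   0.7] len 514.0
-> (0.4946, -0.3138, 0.05) [ -0.2  -0.2 200. ] len 200.0
basil [ 0.5919308  -0.52467951  0.10087181] [ 0.75603785 -0.37989689  0.18773091]
basil [ 0.5880532  -0.52258183  0.11668132] [ 0.75305252 -0.37843515  0.1871956 ]
20 0.0284 44
28 0.0286 48
36 0.0283 48
44 0.0287 46
52 0.0284 45
60 0.0288 48
68 0.0285 48
76 0.0287 56
84 0.0277 98
92 0.0243 68
100 0.0251 32
108 0.0247 88
```

drive_tool([
  {"delta_pos":[39,-13.2,0],"claw":1},
  {"delta_pos":[39,-13.2,0],"claw":1},
  {"delta_pos":[39,-13.2,0],"claw":1},
  {"delta_pos":[39,-13.2,0],"claw":1},
  {"delta_pos":[39,-13.2,0],"claw":1},
  {"delta_pos":[39,-13.2,0],"claw":1},
  {"delta_pos":[39,-13.2,0],"claw":1},
  {"delta_pos":[39,-13.2,0],"claw":1},
  {"delta_pos":[39,-13.2,0],"claw":1},
  {"delta_pos":[39,-13.2,0],"claw":1},
  {"delta_pos":[39,-13.2,0],"claw":1},
  {"delta_pos":[39,-13.2,0],"claw":1},
])

```text
invalid input
```

drive_tool([
  {"delta_pos":[39.6,16.4,0],"claw":1},
  {"delta_pos":[39.6,16.4,0],"claw":1},
  {"delta_pos":[39.6,16.4,0],"claw":1},
  {"delta_pos":[39.6,16.4,0],"claw":1},
  {"delta_pos":[39.6,16.4,0],"claw":1},
  {"delta_pos":[39.6,16.4,0],"claw":1},
  {"delta_pos":[39.6,16.4,0],"claw":1},
  {"delta_pos":[39.6,16.4,0],"claw":1},
  {"delta_pos":[39.6,16.4,0],"claw":1},
  {"delta_pos":[39.6,16.4,0],"claw":1},
  {"delta_pos":[39.6,16.4,0],"claw":1},
  {"delta_pos":[39.6,16.4,0],"claw":1},
])

```text
invalid input
```

drive_tool([
  {"delta_pos":[0,0,0]},
  {"delta_pos":[0,0,0]},
])

```text
invalid input
```

```bash
python3 - <<'E'
from h import *
to((.4946,-.3138,.25),(.4946,-.3138,.05))
E
```

```text
tcp [0.2129 0.5873 0.2521] t 0.72 yaw_y -160.28 tilt [0.001  0.0008] F [ 0.8 -0.9 -0.5] w 0.999 j [ 85.  21.   3.  -0. -72. -65.]
-> (0.4946, -0.3138, 0.25) [943.3  38.8   3.1] len 944.0
-> (0.4946, -0.3138, 0.05) [ -0.2  -0.2 200. ] len 200.0
```

All three fields are needed in each row.

drive_tool([
  {"delta_pos":[39,-13.2,0],"turn":0,"claw":1},
  {"delta_pos":[39,-13.2,0],"turn":0,"claw":1},
  {"delta_pos":[39,-13.2,0],"turn":0,"claw":1},
  {"delta_pos":[39,-13.2,0],"turn":0,"claw":1},
  {"delta_pos":[39,-13.2,0],"turn":0,"claw":1},
  {"delta_pos":[39,-13.2,0],"turn":0,"claw":1},
  {"delta_pos":[39,-13.2,0],"turn":0,"claw":1},
  {"delta_pos":[39,-13.2,0],"turn":0,"claw":1},
  {"delta_pos":[39,-13.2,0],"turn":0,"claw":1},
  {"delta_pos":[39,-13.2,0],"turn":0,"claw":1},
  {"delta_pos":[39,-13.2,0],"turn":0,"claw":1},
  {"delta_pos":[39,-13.2,0],"turn":0,"claw":1},
])

```text
time_s: 2.22
tcp_pos: [0.5227, 0.201, 0.2521]
ee_rot: [[0.343, -0.939, -0.001], [-0.939, -0.343, -0.0], [-0.0, 0.001, -1.0]]
wrist_force: [-0.9, 0.7, 0.3]
gripper_width: 0.995
gripper_force: 0.0
```

drive_tool([
  {"delta_pos":[39.6,16.4,0],"turn":0,"claw":1},
  {"delta_pos":[39.6,16.4,0],"turn":0,"claw":1},
  {"delta_pos":[39.6,16.4,0],"turn":0,"claw":1},
  {"delta_pos":[39.6,16.4,0],"turn":0,"claw":1},
  {"delta_pos":[39.6,16.4,0],"turn":0,"claw":1},
  {"delta_pos":[39.6,16.4,0],"turn":0,"claw":1},
  {"delta_pos":[39.6,16.4,0],"turn":0,"claw":1},
  {"delta_pos":[39.6,16.4,0],"turn":0,"claw":1},
  {"delta_pos":[39.6,16.4,0],"turn":0,"claw":1},
  {"delta_pos":[39.6,16.4,0],"turn":0,"claw":1},
  {"delta_pos":[39.6,16.4,0],"turn":0,"claw":1},
  {"delta_pos":[39.6,16.4,0],"turn":0,"claw":1},
])

```text
time_s: 3.72
tcp_pos: [0.4999, -0.3129, 0.252]
ee_rot: [[0.343, -0.939, -0.001], [-0.939, -0.343, 0.001], [-0.001, 0.001, -1.0]]
wrist_force: [0.8, 0.2, 0.4]
gripper_width: 1.0
gripper_force: 0.0
```

drive_tool([
  {"delta_pos":[0,0,0],"turn":0,"claw":1},
  {"delta_pos":[0,0,0],"turn":0,"claw":1},
])

```text
time_s: 3.98
tcp_pos: [0.5, -0.3113, 0.252]
ee_rot: [[0.342, -0.94, -0.001], [-0.94, -0.342, 0.001], [-0.001, 0.001, -1.0]]
wrist_force: [-0.6, 0.4, -0.6]
gripper_width: 1.006
gripper_force: 0.0
```

```bash
python3 - <<'E'
from h import *
to((.4946,-.3138,.25),(.4946,-.3138,.05))
E
```

```text
tcp [ 0.5    -0.3113  0.252 ] t 3.98 yaw_y -159.97 tilt [-0.001   0.0007] F [-0.6  0.4 -0.6] w 1.006 j [-16.  17.  -2.  -0. -71.  36.]
-> (0.4946, -0.3138, 0.25) [0.5 5.9 2. ] len 6.0
-> (0.4946, -0.3138, 0.05) [ 2.e-01 -1.e-01  2.e+02] len 200.0
```

Correct by [0.5, 5.9], descend to TCP z 0.05, then close.

drive_tool([
  {"delta_pos":[0.5,5.9,0],"turn":0,"claw":1},
  {"delta_pos":[0,0,40],"turn":0,"claw":1},
  {"delta_pos":[0,0,40],"turn":0,"claw":1},
  {"delta_pos":[0,0,35],"turn":0,"claw":1},
  {"delta_pos":[0,0,30],"turn":0,"claw":1},
  {"delta_pos":[0,0,25],"turn":0,"claw":1},
  {"delta_pos":[0,0,20],"turn":0,"claw":1},
  {"delta_pos":[0,0,11],"turn":0,"claw":1},
  {"delta_pos":[0,0,0],"turn":0,"claw":1},
])

```text
time_s: 5.1
tcp_pos: [0.4947, -0.3136, 0.0513]
ee_rot: [[0.344, -0.939, -0.001], [-0.939, -0.344, 0.0], [-0.001, 0.001, -1.0]]
wrist_force: [-0.3, 0.3, 0.4]
gripper_width: 0.996
gripper_force: 0.0
```

drive_tool([
  {"delta_pos":[0,0,0],"turn":0,"claw":0.6},
  {"delta_pos":[0,0,0],"turn":0,"claw":0.6},
  {"delta_pos":[0,0,0],"turn":0,"claw":0.5},
  {"delta_pos":[0,0,0],"turn":0,"claw":0.5},
  {"delta_pos":[0,0,0],"turn":0,"claw":0.4},
  {"delta_pos":[0,0,0],"turn":0,"claw":0.4},
])

```text
time_s: 5.85
tcp_pos: [0.4948, -0.3143, 0.052]
ee_rot: [[0.343, -0.939, -0.0], [-0.939, -0.343, -0.0], [0.0, 0.0, -1.0]]
wrist_force: [-1.6, 0.6, 4.5]
gripper_width: 0.68
gripper_force: 30.0
```

drive_tool([
  {"delta_pos":[0,0,-5],"turn":0,"claw":0.4},
  {"delta_pos":[0,0,-15],"turn":0,"claw":0.4},
  {"delta_pos":[0,0,-25],"turn":0,"claw":0.4},
  {"delta_pos":[0,0,-30],"turn":0,"claw":0.4},
  {"delta_pos":[0,0,-30],"turn":0,"claw":0.4},
  {"delta_pos":[0,0,-20],"turn":0,"claw":0.4},
  {"delta_pos":[0,0,-5],"turn":0,"claw":0.4},
  {"delta_pos":[0,0,0],"turn":0,"claw":0.4},
])

```text
time_s: 6.85
tcp_pos: [0.4947, -0.3138, 0.1813]
ee_rot: [[0.343, -0.939, -0.0], [-0.939, -0.343, 0.001], [-0.001, -0.0, -1.0]]
wrist_force: [0.2, 0.5, -4.3]
gripper_width: 0.678
gripper_force: 30.0
```

drive_tool([
  {"delta_pos":[0,0,0],"turn":0.1,"claw":0.4},
  {"delta_pos":[0,0,0],"turn":0.125,"claw":0.4},
  {"delta_pos":[0,0,0],"turn":0.14,"claw":0.4},
  {"delta_pos":[0,0,0],"turn":0.125,"claw":0.4},
  {"delta_pos":[0,0,0],"turn":0.1,"claw":0.4},
  {"delta_pos":[0,0,0],"turn":0,"claw":0.4},
])

```text
time_s: 7.6
tcp_pos: [0.4943, -0.3137, 0.1801]
ee_rot: [[-0.237, -0.972, -0.003], [-0.972, 0.237, 0.001], [-0.001, 0.003, -1.0]]
wrist_force: [0.2, 0.6, -3.0]
gripper_width: 0.681
gripper_force: 30.0
```

```bash
python3 - <<'E'
from h import *
to((.5167,-.0394,.18),(.5167,-.0394,.064))
print(monitor.sense()["wrist_force"])
E
```

```text
tcp [ 0.4943 -0.3137  0.1801] t 7.6 yaw_y 166.31 tilt [-0.0006  0.0028] F [ 0.2  0.6 -3. ] w 0.681 j [-17.  20.  -9.  -0. -61.   3.]
-> (0.5167, -0.0394, 0.18) [-271.9   43.2    0.3] len 275.0
-> (0.5167, -0.0394, 0.064) [ 1.00e-01 -3.00e-01  1.16e+02] len 116.0
[ 0.22317491  0.60279809 -2.99776554]
```

drive_tool([
  {"delta_pos":[-15,2.4,0],"turn":0,"claw":0.4},
  {"delta_pos":[-25,4,0],"turn":0,"claw":0.4},
  {"delta_pos":[-33,5.2,0],"turn":0,"claw":0.4},
  {"delta_pos":[-36,5.7,0],"turn":0,"claw":0.4},
  {"delta_pos":[-36,5.7,0],"turn":0,"claw":0.4},
  {"delta_pos":[-36,5.7,0],"turn":0,"claw":0.4},
  {"delta_pos":[-33,5.2,0],"turn":0,"claw":0.4},
  {"delta_pos":[-28,4.5,0],"turn":0,"claw":0.4},
  {"delta_pos":[-19,3,0],"turn":0,"claw":0.4},
  {"delta_pos":[-11,1.8,0],"turn":0,"claw":0.4},
  {"delta_pos":[0,0,0],"turn":0,"claw":0.4},
  {"delta_pos":[0,0,0],"turn":0,"claw":0.4},
])

```text
time_s: 9.1
tcp_pos: [0.5175, -0.0402, 0.1815]
ee_rot: [[-0.238, -0.971, -0.0], [-0.971, 0.238, -0.0], [0.0, 0.0, -1.0]]
wrist_force: [-0.3, -0.1, -4.6]
gripper_width: 0.676
gripper_force: 30.0
```

```bash
python3 - <<'E'
from h import *
to((.5167,-.0394,.18),(.5167,-.0394,.064))
d,P=cap("side"); cv2.imwrite("pics/hold.png",cv2.resize(d["color"][100:320,150:370,::-1],(600,600)))
print(d["vertical_fov"],d["cx"])
# jar bottom: red points near jar
c=d["color"].astype(int); m=(c[...,0]>2*c[...,1])&(np.hypot(P[...,0]-.516,P[...,1]+.04)<.06)&(P[...,2]>.08)
p=P[m]; print("red z",np.percentile(p[:,2],[0.5,2,50,99]),p.mean(0))
E
```

```text
tcp [ 0.5175 -0.0402  0.1815] t 9.1 yaw_y 166.22 tilt [0.0003 0.0003] F [-0.3 -0.1 -4.6] w 0.676 j [ 13.  14. -18.   0. -58. -27.]
-> (0.5167, -0.0394, 0.18) [-0.6  1.   1.5] len 2.0
-> (0.5167, -0.0394, 0.064) [ -0.  -0. 116.] len 116.0
57.94156901437266 257.9588276969653
red z [0.13439507 0.13578567 0.18576131 0.32411403] [ 0.50763682 -0.05790069  0.18545895]
```

View pics/hold.png

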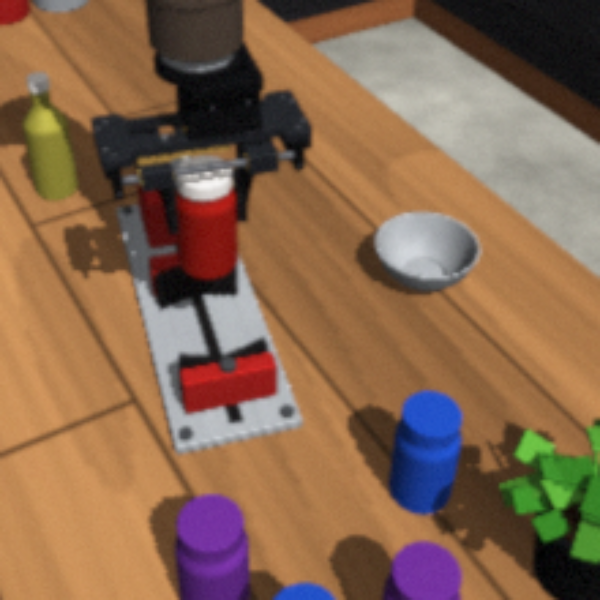

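The jar (207,230 in the crop) hangs upright and centred in the gripper above the bed, clear of both jaws. I'll lower it most of the way, then feel for contact.

drive_tool([
  {"delta_pos":[-0.6,1,15],"turn":0,"claw":0.4},
  {"delta_pos":[0,0,28],"turn":0,"claw":0.4},
  {"delta_pos":[0,0,28],"turn":0,"claw":0.4},
  {"delta_pos":[0,0,22],"turn":0,"claw":0.4},
  {"delta_pos":[0,0,14],"turn":0,"claw":0.4},
  {"delta_pos":[0,0,7],"turn":0,"claw":0.4},
  {"delta_pos":[0,0,0],"turn":0,"claw":0.4},
  {"delta_pos":[0,0,0],"turn":0,"claw":0.4},
])

```text
time_s: 10.15
tcp_pos: [0.5175, -0.0387, 0.0683]
ee_rot: [[-0.237, -0.971, 0.002], [-0.971, 0.237, 0.0], [-0.001, -0.002, -1.0]]
wrist_force: [0.7, 0.4, -4.8]
gripper_width: 0.679
gripper_force: 30.0
```

drive_tool([
  {"delta_pos":[0,0,1],"turn":0,"claw":0.4},
  {"delta_pos":[0,0,1],"turn":0,"claw":0.4},
  {"delta_pos":[0,0,0],"turn":0,"claw":0.4},
])

```text
time_s: 10.52
tcp_pos: [0.5168, -0.0388, 0.0657]
ee_rot: [[-0.238, -0.971, 0.0], [-0.971, 0.238, 0.0], [-0.0, -0.0, -1.0]]
wrist_force: [0.1, 0.3, -3.3]
gripper_width: 0.677
gripper_force: 30.0
```

drive_tool([
  {"delta_pos":[0,0,1],"turn":0,"claw":0.4},
  {"delta_pos":[0,0,0],"turn":0,"claw":0.4},
])

```text
time_s: 10.78
tcp_pos: [0.5168, -0.0388, 0.0644]
ee_rot: [[-0.238, -0.971, -0.0], [-0.971, 0.238, -0.0], [0.0, 0.0, -1.0]]
wrist_force: [0.5, 0.2, -3.3]
gripper_width: 0.678
gripper_force: 30.0
```

drive_tool([
  {"delta_pos":[0,0,0.7],"turn":0,"claw":0.4},
  {"delta_pos":[0,0,0],"turn":0,"claw":0.4},
])

```text
time_s: 11.02
tcp_pos: [0.5169, -0.0388, 0.064]
ee_rot: [[-0.238, -0.971, 0.0], [-0.971, 0.238, -0.0], [0.0, -0.0, -1.0]]
wrist_force: [0.1, 1.3, -2.3]
gripper_width: 0.677
gripper_force: 30.0
```

drive_tool([
  {"delta_pos":[0,0,0.8],"turn":0,"claw":0.4},
  {"delta_pos":[0,0,0],"turn":0,"claw":0.4},
])

```text
time_s: 11.28
tcp_pos: [0.5169, -0.0388, 0.0639]
ee_rot: [[-0.237, -0.971, 0.0], [-0.971, 0.237, -0.0], [0.0, -0.0, -1.0]]
wrist_force: [-2.4, -0.2, 5.6]
gripper_width: 0.677
gripper_force: 30.0
```

Contact has been felt, so I'll release and rise.

drive_tool([
  {"delta_pos":[0,0,-0.4],"turn":0,"claw":0.75},
  {"delta_pos":[0,0,0],"turn":0,"claw":0.85},
  {"delta_pos":[0,0,0],"turn":0,"claw":0.95},
  {"delta_pos":[0,0,0],"turn":0,"claw":0.95},
  {"delta_pos":[0,0,-15],"turn":0,"claw":0.95},
  {"delta_pos":[0,0,-30],"turn":0,"claw":0.95},
  {"delta_pos":[0,0,-40],"turn":0,"claw":0.95},
  {"delta_pos":[0,0,-35],"turn":0,"claw":0.95},
  {"delta_pos":[0,0,-15],"turn":0,"claw":0.95},
  {"delta_pos":[0,0,0],"turn":0,"claw":0.6},
])

```text
time_s: 12.52
tcp_pos: [0.5171, -0.0387, 0.1994]
ee_rot: [[-0.238, -0.971, 0.002], [-0.971, 0.238, 0.001], [-0.001, -0.002, -1.0]]
wrist_force: [-0.7, 0.1, -0.4]
gripper_width: 0.898
gripper_force: 0.0
```

```bash
python3 - <<'E'
from m import *
for n in("top","side"):
    d,P=cap(n)
    for nm,lo,hi,z0,z1 in [("white",(0,0,120),(180,60,255),.11,.135),("gripside",(0,60,60),(20,255,255),.112,.175)]:
        for a,px,p in comps(n,lo,hi,z0,z1,d["color"],P,8):
            (cx,cy),r=cv2.minEnclosingCircle(p[:,:2].astype(np.float32)); print(n,nm,a,px.round(),round(cx,4),round(cy,4),round(r,4),np.median(p[:,2]).round(4))
C=np.array([.5671,.1645]); G=np.array([.6218,.198]); print("r",np.linalg.norm(G-C))
to((.6218,.198,.2),(.6218,.198,.119))
E
```

```text
top gripside 122 [150. 182.] 0.6236 0.1976 0.0131 0.1561
side white 246 [225. 199.] 0.5166 -0.0364 0.0277 0.1254
side gripside 8 [370. 253.] 0.7213 -0.3856 0.0066 0.1229
r 0.06414312122121901
tcp [ 0.5159 -0.0388  0.1972] t 12.62 yaw_y 166.23 tilt [0.0005 0.0024] F [ 0.1 -0.2  0.7] w 0.825 j [ 14.  13. -17.  -0. -61. -27.]
-> (0.6218, 0.198, 0.2) [-255.2  -46.5   -3.1] len 259.0
-> (0.6218, 0.198, 0.119) [-0.  -0.2 81. ] len 81.0
```

drive_tool([
  {"delta_pos":[-14,-2.6,0],"turn":0,"claw":0.6},
  {"delta_pos":[-26,-4.7,0],"turn":0,"claw":0.6},
  {"delta_pos":[-34,-6.2,0],"turn":0,"claw":0.6},
  {"delta_pos":[-37,-6.8,0],"turn":0,"claw":0.6},
  {"delta_pos":[-37,-6.8,0],"turn":0,"claw":0.6},
  {"delta_pos":[-37,-6.8,0],"turn":0,"claw":0.6},
  {"delta_pos":[-33,-6,0],"turn":0,"claw":0.6},
  {"delta_pos":[-23,-4.2,0],"turn":0,"claw":0.6},
  {"delta_pos":[-14,-2.5,0],"turn":0,"claw":0.6},
  {"delta_pos":[0,0,0],"turn":0,"claw":0.6},
  {"delta_pos":[0,0,0],"turn":0,"claw":0.6},
])

```text
time_s: 14.0
tcp_pos: [0.6223, 0.1972, 0.1981]
ee_rot: [[-0.238, -0.971, -0.001], [-0.971, 0.238, -0.0], [0.001, 0.001, -1.0]]
wrist_force: [-0.6, -0.3, 0.2]
gripper_width: 0.603
gripper_force: 0.0
```

```bash
python3 - <<'E'
from h import *
to((.6218,.198,.2),(.6218,.198,.120))
E
```

```text
tcp [0.6223 0.1972 0.1981] t 14.0 yaw_y 166.22 tilt [0.0007 0.0007] F [-0.6 -0.3  0.2] w 0.603 j [ 32.  26.   3.  -0. -67. -46.]
-> (0.6218, 0.198, 0.2) [-0.6  0.7 -1.9] len 2.0
-> (0.6218, 0.198, 0.12) [-0.1 -0.1 80. ] len 80.0
```

drive_tool([
  {"delta_pos":[-0.6,0.7,10],"turn":0,"claw":0.6},
  {"delta_pos":[0,0,22],"turn":0,"claw":0.6},
  {"delta_pos":[0,0,22],"turn":0,"claw":0.6},
  {"delta_pos":[0,0,15],"turn":0,"claw":0.6},
  {"delta_pos":[0,0,8],"turn":0,"claw":0.6},
  {"delta_pos":[0,0,0],"turn":0,"claw":0.5},
  {"delta_pos":[0,0,0],"turn":0,"claw":0.4},
  {"delta_pos":[0,0,0],"turn":0,"claw":0.3},
  {"delta_pos":[0,0,0],"turn":0,"claw":0.2},
  {"delta_pos":[0,0,0],"turn":0,"claw":0.1},
  {"delta_pos":[0,0,0],"turn":0,"claw":0.1},
])

```text
time_s: 15.38
tcp_pos: [0.6219, 0.1987, 0.122]
ee_rot: [[-0.238, -0.971, -0.0], [-0.971, 0.238, 0.0], [-0.0, 0.0, -1.0]]
wrist_force: [-4.0, 0.8, 4.8]
gripper_width: 0.292
gripper_force: 30.0
```

```bash
cat > w.py <<'E'
from h import *
C=np.array([.5671,.1645])
def st():
    s=monitor.sense(); p=s["tcp_pos"][:2]-C; r=np.hypot(*p); a=np.degrees(np.arctan2(p[1],p[0]))
    f=s["wrist_force"][:2]; er=p/r; et=np.array([er[1],-er[0]])  # clockwise tangent
    print("ang",a.round(2),"r",r.round(4),"z",s["tcp_pos"][2].round(4),"Frad",(f@er).round(2),"Ftan_cw",(f@et).round(2),"t",s["time_s"])
    return s,a
def plan(a0,step,n,r=.065):
    s=monitor.sense();R=s["ee_rot"]; p=s["tcp_pos"].copy()
    for k in range(1,n+1):
        a=np.radians(a0-step*k); q=np.array([*(C+r*np.array([np.cos(a),np.sin(a)])),p[2]])
        d=(q-p)*1000@R; print(k,d[:2].round(1)); p=q
E
python3 - <<'E'
from w import *
s,a=st(); plan(a,15,24)
E
```

```text
ang 31.98 r 0.0647 z 0.122 Frad -2.99 Ftan_cw -2.77 t 15.375
1 [ 13.1 -10.7]
2 [15.6 -6.7]
3 [16.8 -2.4]
4 [16.8  2. ]
5 [15.8  6.3]
6 [13.6 10.2]
7 [10.5 13.3]
8 [ 6.7 15.6]
9 [ 2.4 16.8]
10 [-2.  16.8]
11 [-6.3 15.8]
12 [-10.2  13.6]
13 [-13.3  10.5]
14 [-15.6   6.7]
15 [-16.8   2.4]
16 [-16.8  -2. ]
17 [-15.8  -6.3]
18 [-13.6 -10.2]
19 [-10.5 -13.3]
20 [ -6.7 -15.6]
21 [ -2.4 -16.8]
22 [  2.  -16.8]
23 [  6.3 -15.8]
24 [ 10.2 -13.6]
```

drive_tool([
  {"delta_pos":[13.1,-10.7,0],"turn":0,"claw":0.1},
  {"delta_pos":[15.6,-6.7,0],"turn":0,"claw":0.1},
  {"delta_pos":[16.8,-2.4,0],"turn":0,"claw":0.1},
  {"delta_pos":[16.8,2,0],"turn":0,"claw":0.1},
])

```text
time_s: 15.88
tcp_pos: [0.6255, 0.1367, 0.122]
ee_rot: [[-0.237, -0.972, 0.004], [-0.971, 0.237, 0.005], [-0.006, -0.002, -1.0]]
wrist_force: [-3.0, 10.7, 3.3]
gripper_width: 0.288
gripper_force: 30.0
```

```bash
python3 - <<'E'
from w import *
s,a=st(); print(s["tcp_pos"],s["wrist_force"],s["gripper_width"])
E
```

```text
ang -25.5 r 0.0647 z 0.122 Frad -7.3 Ftan_cw -8.37 t 15.875
[0.62549095 0.1366546  0.12200776] [-2.98243958 10.69920788  3.30495226] 0.28796764612390663
```

drive_tool([
  {"delta_pos":[15.8,6.3,0],"turn":0,"claw":0.1},
  {"delta_pos":[13.6,10.2,0],"turn":0,"claw":0.1},
  {"delta_pos":[10.5,13.3,0],"turn":0,"claw":0.1},
  {"delta_pos":[6.7,15.6,0],"turn":0,"claw":0.1},
])

```text
time_s: 16.38
tcp_pos: [0.5737, 0.1, 0.1222]
ee_rot: [[-0.237, -0.971, 0.01], [-0.972, 0.237, 0.002], [-0.005, -0.009, -1.0]]
wrist_force: [8.8, 1.3, -2.9]
gripper_width: 0.288
gripper_force: 30.0
```

```bash
python3 - <<'E'
from w import *
st()
E
```

```text
ang -84.19 r 0.0648 z 0.1222 Frad -0.38 Ftan_cw -8.85 t 16.375
```

drive_tool([
  {"delta_pos":[2.4,16.8,0],"turn":0,"claw":0.1},
  {"delta_pos":[-2,16.8,0],"turn":0,"claw":0.1},
  {"delta_pos":[-6.3,15.8,0],"turn":0,"claw":0.1},
  {"delta_pos":[-10.2,13.6,0],"turn":0,"claw":0.1},
])

```text
time_s: 16.88
tcp_pos: [0.5129, 0.1279, 0.1221]
ee_rot: [[-0.238, -0.971, 0.002], [-0.971, 0.238, -0.003], [0.003, -0.003, -1.0]]
wrist_force: [4.0, -7.1, 1.6]
gripper_width: 0.29
gripper_force: 30.0
```

```bash
python3 - <<'E'
from w import *
st()
E
```

```text
ang -145.93 r 0.0654 z 0.1221 Frad 0.69 Ftan_cw -8.16 t 16.875
```

drive_tool([
  {"delta_pos":[-13.3,10.5,0],"turn":0,"claw":0.1},
  {"delta_pos":[-15.6,6.7,0],"turn":0,"claw":0.1},
  {"delta_pos":[-16.8,2.4,0],"turn":0,"claw":0.1},
  {"delta_pos":[-16.8,-2,0],"turn":0,"claw":0.1},
])

```text
time_s: 17.38
tcp_pos: [0.5075, 0.1919, 0.1219]
ee_rot: [[-0.238, -0.971, -0.006], [-0.971, 0.238, -0.006], [0.008, 0.004, -1.0]]
wrist_force: [-4.7, -6.9, 8.4]
gripper_width: 0.289
gripper_force: 30.0
```

```bash
python3 - <<'E'
from w import *
st()
E
```

```text
ang 155.35 r 0.0656 z 0.1219 Frad 1.44 Ftan_cw -8.21 t 17.375
```

drive_tool([
  {"delta_pos":[-15.8,-6.3,0],"turn":0,"claw":0.1},
  {"delta_pos":[-13.6,-10.2,0],"turn":0,"claw":0.1},
  {"delta_pos":[-10.5,-13.3,0],"turn":0,"claw":0.1},
  {"delta_pos":[-6.7,-15.6,0],"turn":0,"claw":0.1},
])

```text
time_s: 17.88
tcp_pos: [0.5634, 0.2296, 0.1219]
ee_rot: [[-0.237, -0.971, -0.004], [-0.971, 0.237, -0.001], [0.002, 0.004, -1.0]]
wrist_force: [-7.3, -0.7, 8.2]
gripper_width: 0.289
gripper_force: 30.0
```

```bash
python3 - <<'E'
from w import *
st()
E
```

```text
ang 93.28 r 0.0652 z 0.1219 Frad -0.23 Ftan_cw -7.33 t 17.875
```

drive_tool([
  {"delta_pos":[-2.4,-16.8,0],"turn":0,"claw":0.1},
  {"delta_pos":[2,-16.8,0],"turn":0,"claw":0.1},
  {"delta_pos":[6.3,-15.8,0],"turn":0,"claw":0.1},
  {"delta_pos":[10.2,-13.6,0],"turn":0,"claw":0.1},
  {"delta_pos":[13.3,-10.5,0],"turn":0,"claw":0.1},
  {"delta_pos":[15.6,-6.7,0],"turn":0,"claw":0.1},
  {"delta_pos":[16.8,-2.4,0],"turn":0,"claw":0.1},
  {"delta_pos":[16.8,2,0],"turn":0,"claw":0.1},
])

```text
time_s: 18.88
tcp_pos: [0.6255, 0.1367, 0.122]
ee_rot: [[-0.237, -0.971, 0.004], [-0.971, 0.237, 0.005], [-0.006, -0.002, -1.0]]
wrist_force: [-4.2, 12.1, 3.8]
gripper_width: 0.293
gripper_force: 30.0
```

```bash
python3 - <<'E'
from w import *
st()
E
```

```text
ang -25.43 r 0.0647 z 0.122 Frad -8.93 Ftan_cw -9.1 t 18.875
```

drive_tool([
  {"delta_pos":[15.8,6.3,0],"turn":0,"claw":0.1},
  {"delta_pos":[13.6,10.2,0],"turn":0,"claw":0.1},
  {"delta_pos":[10.5,13.3,0],"turn":0,"claw":0.1},
  {"delta_pos":[6.7,15.6,0],"turn":0,"claw":0.1},
  {"delta_pos":[2.4,16.8,0],"turn":0,"claw":0.1},
  {"delta_pos":[-2,16.8,0],"turn":0,"claw":0.1},
])

```text
time_s: 19.62
tcp_pos: [0.5394, 0.1057, 0.1221]
ee_rot: [[-0.237, -0.971, 0.006], [-0.971, 0.237, -0.001], [-0.0, -0.006, -1.0]]
wrist_force: [6.2, -4.6, -1.3]
gripper_width: 0.289
gripper_force: 30.0
```

```bash
python3 - <<'E'
from w import *
s,a=st()
O=np.array([.5335,.0286]);u=np.array([.2402,.9707]);v=np.array([.9707,-.2402])
for n in("top","side"):
    d,P=cap(n); np.savez(n+"1.npz",c=d["color"],P=P)
    X=(P[...,:2]-O)@v; Y=(P[...,:2]-O)@u; Z=P[...,2]
    m=(abs(X)<.06)&(Y>-.2)&(Y<.06)&(Z>.05)&(Z<.066)
    hsv=cv2.cvtColor(d["color"],cv2.COLOR_RGB2HSV); red=(hsv[...,1]>150)
    w=(hsv[...,1]<60)&(hsv[...,2]>120)&(abs(X)<.05)&(Y>-.16)&(Y<.03)&(Z>.11)&(Z<.135)
    if w.sum()>5:
        (cx,cy),r=cv2.minEnclosingCircle(np.stack([X[w],Y[w]],1).astype(np.float32)); print(n,"lid clamp xy",cx,cy,r,w.sum())
    for lab,k in(("red",red),("black",hsv[...,2]<60)):
        y=Y[m&k&(abs(X)<.045)&(abs(X)>.025)]; print(n,lab,np.histogram(y,bins=np.arange(-.19,.061,.01))[0], )
    cv2.imwrite(f"pics/{n}1.png",cv2.resize(d["color"][130:290,130:330,::-1],(750,600)))
E
```

```text
ang -115.25 r 0.065 z 0.1221 Frad 1.5 Ftan_cw -7.59 t 19.625
top lid clamp xy 0.0010513666784390807 -0.08899719268083572 0.02611030824482441 325
top red [ 0  0 25 52 29  0  0  0  0  0  0  0  0  4 57 47  0  0  0  0  0  0  0  0
  0]
top black [ 0  0  0  0  0 32 20  0  0  0  0  0 35  5  0  0  0  0  0  0  0  0  0  0
  0]
side lid clamp xy -0.003558486234396696 -0.0888792872428894 0.02781054750084877 260
side red [ 0  0 60 41 28  6  0  0  6  6  2  0  6  8 35 14  0  0  0  0  0  0  0  0
  0]
side black [ 0  0  0  0  0 43 15  0  0  3  2  1 31  4  0  0  0  0  0  0  0  0  0  0
  0]
```

View pics/side1.png

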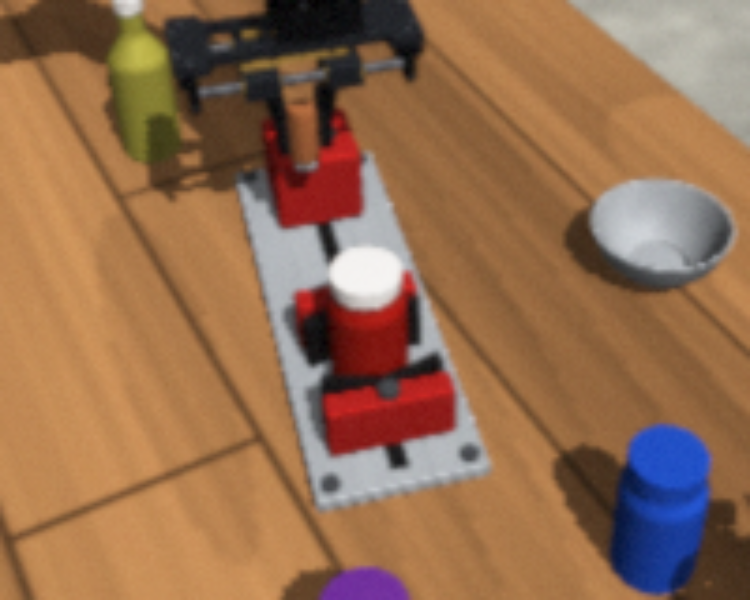

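The jar stands upright at (366,290) in the crop, pushed by the driven jaw. The back stop's V at (390,385) is still a little way off. I estimate about 19 mm (150°) of winding to the bite.

drive_tool([
  {"delta_pos":[-6.3,15.8,0],"turn":0,"claw":0.1},
  {"delta_pos":[-10.2,13.6,0],"turn":0,"claw":0.1},
  {"delta_pos":[-13.3,10.5,0],"turn":0,"claw":0.1},
  {"delta_pos":[-15.6,6.7,0],"turn":0,"claw":0.1},
])

```text
time_s: 20.23
tcp_pos: [0.5017, 0.1597, 0.122]
ee_rot: [[-0.238, -0.971, -0.002], [-0.971, 0.238, -0.005], [0.006, 0.001, -1.0]]
wrist_force: [1.5, -8.5, 4.4]
gripper_width: 0.289
gripper_force: 30.0
```

```bash
python3 - <<'E'
from w import *
st()
E
```

```text
ang -175.76 r 0.0656 z 0.122 Frad -0.83 Ftan_cw -8.62 t 20.225
```

drive_tool([
  {"delta_pos":[-16.8,2.4,0],"turn":0,"claw":0.1},
  {"delta_pos":[-16.8,-2,0],"turn":0,"claw":0.1},
])

```text
time_s: 20.48
tcp_pos: [0.5075, 0.1921, 0.1219]
ee_rot: [[-0.238, -0.971, -0.007], [-0.971, 0.238, -0.006], [0.008, 0.005, -1.0]]
wrist_force: [-4.0, -6.7, 8.3]
gripper_width: 0.291
gripper_force: 30.0
```

```bash
python3 - <<'E'
from w import *
st()
E
```

```text
ang 155.16 r 0.0656 z 0.1219 Frad 0.8 Ftan_cw -7.8 t 20.475
```

drive_tool([
  {"delta_pos":[-15.8,-6.3,0],"turn":0,"claw":0.1},
])

```text
time_s: 20.6
tcp_pos: [0.5168, 0.2065, 0.1219]
ee_rot: [[-0.238, -0.971, -0.008], [-0.971, 0.238, -0.006], [0.007, 0.006, -1.0]]
wrist_force: [-7.0, -6.7, 10.1]
gripper_width: 0.287
gripper_force: 30.0
```

```bash
python3 - <<'E'
from w import *
st()
E
```

```text
ang 140.16 r 0.0656 z 0.1219 Frad 1.12 Ftan_cw -9.6 t 20.6
```

drive_tool([
  {"delta_pos":[-13.6,-10.2,0],"turn":0,"claw":0.1},
])

```text
time_s: 20.72
tcp_pos: [0.53, 0.2184, 0.1219]
ee_rot: [[-0.238, -0.971, -0.007], [-0.971, 0.238, -0.004], [0.005, 0.006, -1.0]]
wrist_force: [-7.8, -3.3, 8.8]
gripper_width: 0.287
gripper_force: 30.0
```

```bash
python3 - <<'E'
from w import *
st()
E
```

```text
ang 124.58 r 0.0655 z 0.1219 Frad 1.73 Ftan_cw -8.32 t 20.725
```

drive_tool([
  {"delta_pos":[-10.5,-13.3,0],"turn":0,"claw":0.1},
])

```text
time_s: 20.85
tcp_pos: [0.5456, 0.2262, 0.1219]
ee_rot: [[-0.238, -0.971, -0.007], [-0.971, 0.238, -0.002], [0.004, 0.006, -1.0]]
wrist_force: [-9.6, -2.1, 9.5]
gripper_width: 0.286
gripper_force: 30.0
```

```bash
python3 - <<'E'
from w import *
st()
E
```

```text
ang 109.17 r 0.0653 z 0.1219 Frad 1.17 Ftan_cw -9.78 t 20.85
```

drive_tool([
  {"delta_pos":[-3.9,-7.6,0],"turn":0,"claw":0.1},
])

```text
time_s: 20.98
tcp_pos: [0.5541, 0.2284, 0.1218]
ee_rot: [[-0.238, -0.971, -0.007], [-0.971, 0.238, -0.002], [0.004, 0.006, -1.0]]
wrist_force: [-11.9, 2.1, 11.6]
gripper_width: 0.289
gripper_force: 30.0
```

```bash
python3 - <<'E'
from w import *
st()
E
```

```text
ang 101.47 r 0.0652 z 0.1218 Frad 4.44 Ftan_cw -11.21 t 20.975
```

drive_tool([
  {"delta_pos":[-2.8,-8,0],"turn":0,"claw":0.1},
])

```text
time_s: 21.1
tcp_pos: [0.5617, 0.2294, 0.1219]
ee_rot: [[-0.238, -0.971, -0.008], [-0.971, 0.238, -0.002], [0.003, 0.007, -1.0]]
wrist_force: [-13.5, 2.8, 11.6]
gripper_width: 0.287
gripper_force: 30.0
```

```bash
python3 - <<'E'
from w import *
st()
E
```

```text
ang 94.72 r 0.0651 z 0.1219 Frad 3.86 Ftan_cw -13.22 t 21.1
```

About 5 N above free winding, which is roughly 45 N of squeeze. I'll stop here, let go and rise.

drive_tool([
  {"delta_pos":[0,0,0],"turn":0,"claw":0.35},
  {"delta_pos":[0,0,0],"turn":0,"claw":0.6},
  {"delta_pos":[0,0,0],"turn":0,"claw":0.6},
  {"delta_pos":[0,0,0],"turn":0,"claw":0.6},
  {"delta_pos":[0,0,-10],"turn":0,"claw":0.6},
  {"delta_pos":[0,0,-25],"turn":0,"claw":0.6},
  {"delta_pos":[0,0,-30],"turn":0,"claw":0.6},
  {"delta_pos":[0,0,-30],"turn":0,"claw":0.6},
  {"delta_pos":[0,0,-15],"turn":0,"claw":0.6},
  {"delta_pos":[0,0,0],"turn":0,"claw":0.6},
])

```text
time_s: 22.35
tcp_pos: [0.5654, 0.2296, 0.2326]
ee_rot: [[-0.238, -0.971, 0.002], [-0.971, 0.238, 0.002], [-0.002, -0.002, -1.0]]
wrist_force: [-0.5, -0.4, -1.1]
gripper_width: 0.602
gripper_force: 0.0
```

```bash
python3 - <<'E'
from w import *
from m import comps
s,a=st()
for n in("top","side"):
    d,P=cap(n)
    cv2.imwrite(f"pics/{n}2.png",cv2.resize(d["color"][...,::-1],(800,600)))
    for nm,lo,hi,z0,z1 in [("grip",(0,60,60),(20,255,255),.112,.175),("white",(0,0,120),(180,60,255),.11,.135)]:
        for k,px,p in comps(n,lo,hi,z0,z1,d["color"],P,8):
            (cx,cy),r=cv2.minEnclosingCircle(p[:,:2].astype(np.float32)); print(n,nm,k,round(cx,4),round(cy,4),round(r,4),"ang",np.degrees(np.arctan2(cy-C[1],cx-C[0])).round(1))
E
```

```text
ang 91.49 r 0.0651 z 0.2326 Frad -0.35 Ftan_cw -0.5 t 22.35
top grip 123 0.564 0.2283 0.013 ang 92.8
top white 334 0.5086 -0.0743 0.0264 ang -103.8
side grip 115 0.5612 0.2293 0.0137 ang 95.2
side grip 8 0.7203 -0.3863 0.0082 ang -74.5
side white 20 0.5648 0.1705 0.0179 ang 111.0
side white 272 0.507 -0.0724 0.0276 ang -104.2
```

View pics/side2.png

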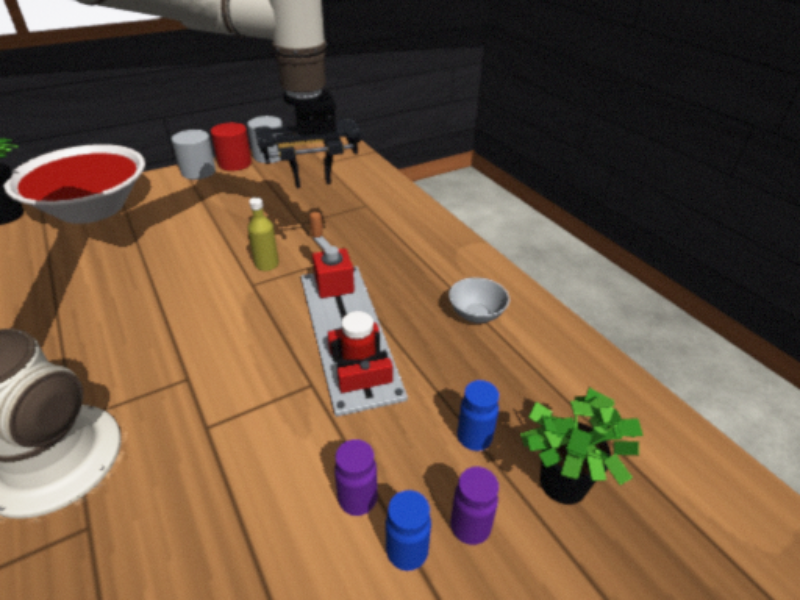

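The jar is clamped upright between the jaws at (358,350). The gripper is clear above the crank and everything else is where it was. The camera shows about 2.7 mm of travel past the bite (about 45 N), which agrees with what I felt at the crank. Handing in.

```bash
python3 -c "
from station import ticket
print(ticket.finish_job())"
```

```text
the job is handed in; nothing more can be done
None
```

The red jar stands upright on the bed, clamped between the jaws at an estimated 45 N (within the 25–75 N firm range), with the crank let go and the job handed in at about 22 s; nothing else looked disturbed in the last picture.

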